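Find the concealed battery-door release on a second-hand tester

ROBOT

A 6-joint arm with a two-finger parallel gripper is mounted at the origin on the work surface. World frame = base frame: x ahead of the robot, y to its left, z up, the work surface at z = 0. Lengths are in mm, angles in degrees, forces in N, time in s.
With the tool pointing down it reaches from about 350 to 850 mm from the base axis. Payload 8.1 kg.
Tool frame: the origin (TCP) lies between the finger pads; the fingertips stand r.nose_length ahead of it and the grasp point (between the pads) lies 3 mm ahead of it (r.nose_length is the distance from the TCP to the fingertips, in mm); x points along the fingers, y is the direction in which the jaws open and shut, and the axes are right-handed (so a half turn about x gives the same grasp; the last joint's range is limited). The gripper opens to 85 mm and grips with 20 to 120 N. Pads are 22 mm wide; open, the fingers measure 114 mm over their backs; the gripper's body (76 mm by 85 mm) begins 54 mm behind the grasp point. The pads swing forward as they close: fully open they stand 13 mm farther back than shut.
Start: joints at [-69.179, 7.471, 85.268, -0, 87.261, -4.893], TCP at [260.351, -540.577, 253.292] pointing down, gripper open.
Joint ranges: [-169.43, 169.43], [-51.17, 129.36], [1.28, 143.12], [-76.62, 256.62], [0, 156.53], [-152.29, 152.29]. Speed limits (degrees/s): [136.94, 136.94, 159.86, 180, 180, 180].

INTERFACE

Orientations are given as [roll, pitch, yaw] about the fixed x, y, z axes, in that order (R = Rz(yaw) Ry(pitch) Rx(roll)).
In Python, from bench import sense, optics, order, r gives the robot as it stands.
- The arm moves only by the tool carry_out, never from a script. Its argument "commands" is one flat list of numbers, 7 for each row, row after row: the shift along the tool's x, y, z in m, then the turn, a rotation vector about the tool's x, y, z in degrees, then the closure, from -1 (fully open) to 1 (shut), so that 0 is half open. A call has 1 to 12 rows; each row is the pose to reach, as a shift and turn from the pose measured when the call began, along the tool's axes at that moment; what a row does not reach only later rows make up. A row lasts 1/8 s, in which the tool goes at most 62.5 mm and 10.7 degrees, less where a joint would pass 70% of its speed; a pose out of reach is approached as far as the arm can. A call with a gripper value outside its range is refused whole. The fingers move at their own pace and stop on an object; "grip_force" is the grip in N (left out, the last holds). Time passes only in rows, so rows that repeat a pose let the fingers close. It gives the time, the measured TCP pose, the force and the opening at its end, in the units of the state.
- sense(): the state, without advancing time (a new reading comes with each control period).
- optics.snapshot(name): name is "scene" or "top" or "wrist"; returns (picture, depth): 400x640x3 uint8, red, green, blue; 400x640 float32, mm along the optical axis (not along the pixel's ray), 0 where there is no reading.
- optics.calibration(name): a dict with "mtx" (3x3 intrinsics, pixels), "k1" (the pictures are not rectified: a ray, as slopes to the right and down, at radius r is drawn at 1 + k1 r^2 times it, then the intrinsics apply), "extrinsics" (4x4, takes a point from camera to world coordinates). Camera axes: x right, y up, looking along -z (the intrinsics and any distortion apply to the point x, -y, -z); pixel columns grow to the right and rows downward; lengths in mm; the calibration is good to about 2 mm. A picture is of the moment at which its call begins: read the wrist's pose just before it. calibration takes no time and is no camera call; for the wrist camera it gives the pose at the moment of the call.
- order.hand_in(): hands the job in, once; it reports no verdict.
The state is a dict: "time": time; "joint_pos": joint angles; "qd": joint speeds; "joint_efforts": joint torques, N m; "tool_pos": TCP position; "tcp_rot": TCP orientation; "ft_force": force on the tool from outside, world axes, zero at the start; "wrist_torque": the same for the moment, N m; "finger_gap": finger opening in mm.
Only numpy, scipy, OpenCV 4.12 (cv2) and the standard library are available. Lean on these libraries where they do the work, as an engineer would, in place of code of your own. Each camera call takes 0.05 s, during which the arm holds its last target. There are 200 camera calls.

TASK

A second-hand bench tester lies back-up on the stall table; its battery door is let go by a concealed catch, which is one of the four identical square plates set flush in the back panel, and only touch tells which. Feel the plates gently with the fingertips, push the one that gives way fully home so that the battery door rises, then draw clear. Keep your hands off the door itself, pick nothing up, and leave the things lying around the tester where they are.

Things in the scene. Friction and masses are not known exactly. Their poses are not given: they have to be found in the camera images.
- tester: grey painted instrument, a box 220 (x) by 310 (y) by 90 mm high (black bezel at its foot 225 by 315), lying on its front; it does not shift. Origin: centre of its underside on the table, z up. The flat back panel is its top face, at z = 90 mm
- plate_row (a point): middle of the row of four identical grey plates in the panel, at the height of their faces (x = -55, z = 88 mm on the tester), axes as the tester's. Plates are centred at y = -96, -32, 32 and 96 mm from it, each 48 by 48 mm in an opening 50 by 50, face 2 mm below the panel. Three are rigid blanks; one, drawn afresh each time, is the catch
- battery_door: flush grey leaf of the battery door, 4 mm thick; origin on the middle of its hinge line (along y), which when shut is level with the panel and 68 mm to +x of the plate row; its z is the leaf's normal, vertical when shut, leaning 0.5 rad when open (stays so while the catch is home). The leaf runs from 1 to 71 mm to +x of the origin and 71 mm to either side; its far edge (+x) rises about 35 mm
- catch (a joint): how far the catch plate is pushed in, in m: 0 out (face 2 mm below the panel), 0.006 fully home (face 8 mm below the panel). It has no return spring: it gives way at about 5 to 8 N straight down and stays where it is left, and lifts the battery door in step with its travel. The value does not tell which plate it is
- transformer: small steel and copper transformer, 62 by 66 by 44 mm high, loose bystander to the +y side of the tester; origin at the centre of its underside
- screwdriver: screwdriver with a black handle lying on the table, loose bystander to the -y side of the tester, under 30 mm high; origin at about the middle of its underside, x along it towards the blade
- parts_case: flat closed grey and white parts case, 90 by 140 by 34 mm high, loose bystander beyond the tester (+x side); origin at the centre of its underside
- jar: small closed jar, 48 mm across, 60 mm high, loose bystander off the tester's far -y corner; origin at the centre of its underside

How it is judged:
By the outcome, as a careful person would: the job done as asked, in the order asked, and still so for the second after the job is handed in, with the robot touching nothing.
It also fails if it takes over 48 s, if anything falls off the work surface, if the arm or the gripper's body presses on something with over 40 N, if the wrist force passes 120 N, or if a joint passes its speed limit or range.

## Working session

There is one attempt and no reset: what is moved stays moved. The work goes in short steps, Python scripts to look and compute and a tool call to move; the robot and the scene stay as the last step left them, time stands still between calls to the robot, and variables do not carry over. Pictures are saved under pics/ and viewed, about 8 in all and at most 12, crops included, and the job is handed in when it is done.

Besides the shell and the picture viewer there is one more tool, called after "Emit:" in YAML: its name, and indented under it one key for each argument. carry_out: Moves the arm, as the interface text tells. Its arguments: {"type":"object","properties":{"commands":{"type":"array","items":{"type":"number"}},"grip_force":{"type":"number"}},"required":["commands"]}

```bash
mkdir -p pics; ls; cat > h.py <<'E'
import numpy as np, cv2
from bench import sense, optics, order, r
def snap(n):
    c=optics.calibration(n); p,d=optics.snapshot(n); return p,d,c
def ray(c,u,v):
    K=np.array(c["mtx"],float);k=np.array([c["k1"],0,0,0,0],float)
    s=cv2.undistortPoints(np.array([[[u,v]]],float),K,k)[0,0]
    E=np.array(c["extrinsics"]); return E[:3,3],E[:3,:3]@np.array([s[0],-s[1],-1])
def plane(c,u,v,z):
    o,d=ray(c,u,v); return o+d*(z-o[2])/d[2]
def cloud(c,d):
    v,u=np.mgrid[:d.shape[0],:d.shape[1]]
    s=cv2.undistortPoints(np.stack([u.ravel(),v.ravel()],1)[:,None].astype(float),np.array(c["mtx"],float),np.array([c["k1"],0,0,0,0],float))[:,0]
    z=d.ravel()[:,None]; P=np.hstack([s[:,:1]*z,-s[:,1:]*z,-z]); E=np.array(c["extrinsics"])
    return (P@E[:3,:3].T+E[:3,3]).reshape(*d.shape,3)
E
python3 - <<'E'
from h import *
s=sense();print({k:np.round(v,3) for k,v in s.items()},r.nose_length)
for n in("top","scene"):
    p,d,c=snap(n);cv2.imwrite(f"pics/{n}0.png",p[...,::-1]);np.save(n+"_d.npy",d);np.save(n+"_p.npy",p)
    print(n,np.round(c["mtx"],1).tolist(),c["k1"],np.round(c["extrinsics"],3).tolist())
    if n=="top":
        X=cloud(c,d);m=((abs(X[...,2]-90)<8)&(d>0)).astype(np.uint8)
        k,l,st,_=cv2.connectedComponentsWithStats(m);i=1+st[1:,4].argmax()
        q=X[l==i];print(st[i],np.median(q[:,2]),cv2.minAreaRect(q[:,:2].astype(np.float32)))
E
```

```text
pics
{'time': np.float64(0.0), 'joint_pos': array([-6.9181e+01,  7.5160e+00,  8.5330e+01, -2.0000e-03,  8.7260e+01,
       -4.8910e+00]), 'qd': array([-0.114, -0.011, -0.12 , -0.02 , -0.003, -0.024]), 'joint_efforts': array([-0.0000e+00, -5.6941e+01, -5.0055e+01, -0.0000e+00,  1.5000e-02,
       -0.0000e+00]), 'tool_pos': array([ 260.14 , -540.108,  252.229]), 'tcp_rot': array([-93.918,  89.894, 111.792]), 'ft_force': array([ 0.836,  0.031, -0.546]), 'wrist_torque': array([0.008, 0.012, 0.012]), 'finger_gap': np.float64(85.458)} 22.0
top [[395.2, 0.0, 321.6], [0.0, 395.2, 197.0], [0.0, 0.0, 1.0]] -0.023110119286617117 [[-0.025, 0.982, -0.187, 488.571], [-1.0, -0.022, 0.016, 27.904], [0.012, 0.187, 0.982, 968.37], [0.0, 0.0, 0.0, 1.0]]
[  289   155   162   135 13215] 88.86982198477074 ((602.560302734375, -92.68936157226562), (220.62744140625, 311.49853515625), 16.77028465270996)
scene [[455.1, 0.0, 316.2], [0.0, 455.1, 193.6], [0.0, 0.0, 1.0]] -0.09629417131172621 [[0.056, -0.65, 0.758, 1337.834], [0.998, 0.051, -0.03, 1.008], [-0.019, 0.758, 0.652, 669.994], [0.0, 0.0, 0.0, 1.0]]
```

View pics/top0.png

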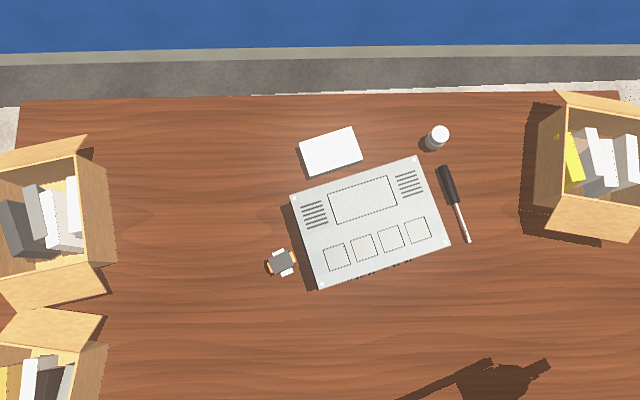

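Top view: the tester is back-up. The door outline is on its far side at about (362,200). The four plates run from (337,257) to (418,230). The bystanders are clear of the row.

```bash
python3 - <<'E'
from h import *
from scipy.spatial.transform import Rotation as Rn
c=optics.calibration("top");p=np.load("top_p.npy")
g=cv2.cvtColor(p,cv2.COLOR_RGB2GRAY)
m=cv2.adaptiveThreshold(g,255,0,cv2.THRESH_BINARY_INV,11,12)
cs,_=cv2.findContours(m,cv2.RETR_CCOMP,2)
for k in cs:
    (u,v),(w,h),a=cv2.minAreaRect(k)
    if 18<min(w,h)<55 and 290<u<450 and 150<v<290: print(np.round([u,v,w,h,a],1),np.round(plane(c,u,v,89),1))
t=np.radians(16.77);e=np.array([np.cos(t),np.sin(t)]);f=np.array([-e[1],e[0]]);C=np.array([602.56,-92.69])
for y in(-96,-32,32,96):print(y,C-55*e+y*f)
s=sense();R=Rn.from_euler("xyz",s["tcp_rot"],degrees=True).as_matrix();print(np.round(R,3))
# wanted: x down, y along tester x or y, smallest turn
for yv in(e,-e,f,-f):
    T=np.zeros((3,3));T[:,0]=[0,0,-1];T[:2,1]=yv;T[:,2]=np.cross(T[:,0],T[:,1]);print(np.round(Rn.from_matrix(R.T@T).as_rotvec(degrees=True),1))
print("tool shift to row mid @z150:",np.round(R.T@(np.array([*(C-55*e),150])-s["tool_pos"]),1))
cv2.imwrite("pics/crop.png",cv2.resize(p[140:300,270:470,::-1],None,fx=4,fy=3.75))
E
```

```text
[336.2 256.6  24.   23.4  71.6] [521.1 -15.8  89. ]
[336.4 256.7  21.8  22.5  71.6] [520.9 -16.2  89. ]
[363.7 247.5  23.4  23.1  71.6] [539.7 -77.3  89. ]
[363.6 247.1  22.8  22.5  71.6] [540.3 -77.1  89. ]
[390.7 238.6  23.7  22.5  71.6] [ 557.8 -138.5   89. ]
[390.6 238.4  22.8  22.2  70. ] [ 558.3 -138.3   89. ]
[417.7 230.   22.5  22.1  69.4] [ 575.5 -200.2   89. ]
[361.7 199.1  33.3  64.7  71.9] [648.7 -77.7  89. ]
[361.8 199.3  32.6  63.9  71.6] [648.3 -77.8  89. ]
[330.2 150.1  44.6  66.7  71.6] [765.7  -9.6  89. ]
[330.4 150.5  38.2  58.7  72. ] [764.6  -9.9  89. ]
-96 [ 577.59803991 -200.47636532]
-32 [ 559.13208753 -139.19824033]
32 [540.66613514 -77.92011534]
96 [522.20018276 -16.64199034]
[[-0.001  0.434 -0.901]
 [ 0.002 -0.901 -0.434]
 [-1.    -0.002 -0.   ]]
[-81.1  -0.1   0.1]
[98.9  0.1  0.1]
[-1.711e+02 -1.000e-01 -0.000e+00]
[ 8.9 -0.   0.1]
tool shift to row mid @z150: [ 102.8 -263.  -448.3]
```

Emit:
carry_out:
  commands: [0.008,-0.017,-0.043,0.9,0,0,1,0.017,-0.034,-0.086,1.8,0,0,1,0.025,-0.051,-0.13,2.7,0,0,1,0.034,-0.068,-0.173,3.6,0,0,1,0.042,-0.084,-0.216,4.5,0,0,1,0.05,-0.101,-0.26,5.4,0,0,1,0.059,-0.118,-0.303,6.3,0,0,1,0.068,-0.135,-0.346,7.2,0,0,1,0.077,-0.152,-0.39,8,0,0,1,0.085,-0.161,-0.412,8.9,0,0.1,1,0.092,-0.169,-0.4325,8.9,0,0.1,1,0.092,-0.169,-0.4325,8.9,0,0.1,1]
  grip_force: 40

```text
time: 1.6
tool_pos: [576.6, -198.8, 159.5]
tcp_rot: [-44.3, 89.9, 152.6]
ft_force: [-0.4, 0.0, -0.1]
finger_gap: 0.2
```

Emit:
carry_out:
  commands: [0.015,0.001,0,0,0,0,1,0.03,0.001,0,0,0,0,1,0.03,0.001,0,0,0,0,1,0.03,0.001,0,0,0,0,1]

```text
time: 2.1
tool_pos: [576.6, -200.1, 129.4]
tcp_rot: [-44.5, 89.9, 152.4]
ft_force: [-0.3, -0.3, 0.3]
finger_gap: -0.0
```

```bash
python3 - <<'E'
from h import *
p,d,c=snap("scene");X=cloud(c,d);s=sense();t=s["tool_pos"];print(t,s["ft_force"])
m=(np.hypot(X[...,0]-t[0],X[...,1]-t[1])<30)&(X[...,2]>92)&(d>0)
print(np.round(np.sort(X[m][:,2])[:60:4],1))
v,u=np.nonzero(m);print(u.min(),u.max(),v.min(),v.max())
uc,vc=int(u.mean()),int(v.max());cv2.imwrite("pics/s1.png",cv2.resize(p[vc-70:vc+50,uc-90:uc+90,::-1],None,fx=4,fy=4))
E
```

```text
[ 576.97769367 -200.11111197  129.90655747] [1.48947393 0.1105824  0.50957343]
[ 92.1 108.3 111.2 113.1 114.8 115.4 116.  116.5 117.6 118.8 119.5 120.3
 120.6 121.8 122.6]
153 218 12 174
```

View pics/s1.png

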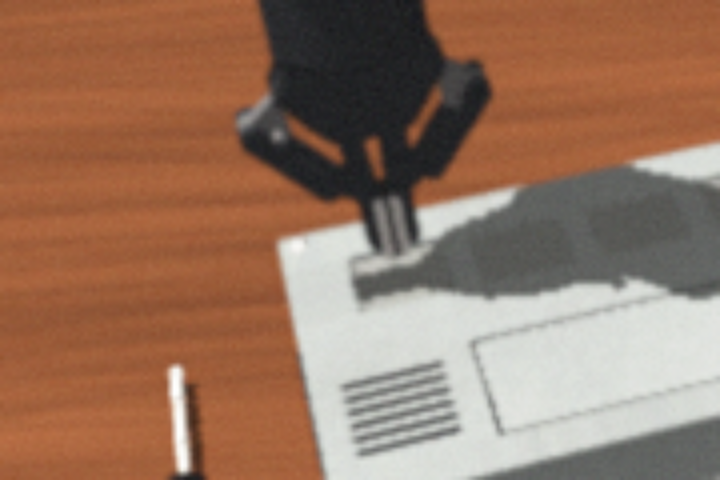

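The closed fingertips stand above the -y plate with their ends at z≈108. So the 22 mm nose applies with the gripper shut, and contact should come at TCP z≈110.

Emit:
carry_out:
  commands: [0.009,0,0,0,0,0,1,0.015,0,0,0,0,0,1,0.016,0,0,0,0,0,1,0.016,0,0,0,0,0,1]

```text
time: 2.65
tool_pos: [576.9, -200.0, 113.7]
tcp_rot: [-45.6, 89.9, 151.3]
ft_force: [-0.2, 0.0, -0.8]
finger_gap: -0.3
```

Emit:
carry_out:
  commands: [0.001,0,0,0,0,0,1,0.002,0,0,0,0,0,1]

```text
time: 2.9
tool_pos: [577.0, -200.1, 111.9]
tcp_rot: [-47.4, 89.9, 149.5]
ft_force: [0.2, 0.2, 1.0]
finger_gap: -0.1
```

Emit:
carry_out:
  commands: [0.001,0,0,0,0,0,1]

```text
time: 3.02
tool_pos: [577.1, -200.1, 110.9]
tcp_rot: [-47.7, 89.9, 149.2]
ft_force: [0.9, -0.2, -0.3]
finger_gap: 0.0
```

Emit:
carry_out:
  commands: [0.001,0,0,0,0,0,1]

```text
time: 3.15
tool_pos: [577.1, -200.1, 110.1]
tcp_rot: [-49.8, 90.0, 147.1]
ft_force: [-4.1, 1.4, 6.9]
finger_gap: 0.2
```

Emit:
carry_out:
  commands: [0.0005,0,0,0,0,0,1]

```text
time: 3.28
tool_pos: [577.1, -200.1, 110.1]
tcp_rot: [-46.6, 90.0, 150.3]
ft_force: [-3.8, 0.9, 6.6]
finger_gap: -0.0
```

Emit:
carry_out:
  commands: [0.001,0,0,0,0,0,1]

```text
time: 3.4
tool_pos: [577.2, -200.1, 110.1]
tcp_rot: [-42.8, 90.0, 154.1]
ft_force: [-5.0, 3.3, 11.6]
finger_gap: 0.1
```

Rigid at 11.6 N, so it's a blank. Next plate.

Emit:
carry_out:
  commands: [-0.009,0,0,0,0,0,1,-0.01,-0.02,0,0,0,0,1,-0.01,-0.044,0,0,0,0,1,-0.009,-0.064,0,0,0,0,1,-0.006,-0.064,0,0,0,0,1,-0.003,-0.064,0,0,0,0,1,-0.003,-0.064,0,0,0,0,1]

```text
time: 4.28
tool_pos: [558.4, -139.3, 112.6]
tcp_rot: [-32.2, 89.9, 164.6]
ft_force: [-0.1, -0.1, -0.2]
finger_gap: 0.0
```

Emit:
carry_out:
  commands: [0.001,0,0,0,0,0,1,0.002,0,0,0,0,0,1]

```text
time: 4.53
tool_pos: [558.4, -139.7, 110.5]
tcp_rot: [-31.7, 89.9, 165.1]
ft_force: [0.7, -0.1, 0.1]
finger_gap: 0.2
```

Emit:
carry_out:
  commands: [0.001,0,0,0,0,0,1]

```text
time: 4.65
tool_pos: [558.5, -139.7, 109.8]
tcp_rot: [-39.7, 89.9, 157.1]
ft_force: [-3.0, 2.0, 5.0]
finger_gap: 0.1
```

Emit:
carry_out:
  commands: [0.001,0,0,0,0,0,1]

```text
time: 4.78
tool_pos: [558.5, -139.8, 109.2]
tcp_rot: [-44.6, 89.9, 152.2]
ft_force: [-2.8, 1.8, 5.5]
finger_gap: 0.3
```

Emit:
carry_out:
  commands: [0.001,0,0,0,0,0,1]

```text
time: 4.9
tool_pos: [558.5, -139.8, 108.7]
tcp_rot: [-44.6, 89.9, 152.2]
ft_force: [-3.5, 1.6, 5.2]
finger_gap: -0.0
```

This one gives: it is yielding at about 5 N. Push it home.

Emit:
carry_out:
  commands: [0.001,0,0,0,0,0,1,0.002,0,0,0,0,0,1,0.003,0,0,0,0,0,1,0.0035,0,0,0,0,0,1]

```text
time: 5.4
tool_pos: [558.5, -139.8, 105.6]
tcp_rot: [-45.3, 89.9, 151.5]
ft_force: [-2.4, 0.7, 5.4]
finger_gap: -0.1
```

Emit:
carry_out:
  commands: [0.001,0,0,0,0,0,1,0.002,0,0,0,0,0,1]

```text
time: 5.65
tool_pos: [558.5, -139.8, 104.2]
tcp_rot: [-46.5, 89.9, 150.3]
ft_force: [-3.5, 1.0, 6.0]
finger_gap: 0.2
```

Emit:
carry_out:
  commands: [0.001,0,0,0,0,0,1,0.001,0,0,0,0,0,1]

```text
time: 5.9
tool_pos: [558.5, -139.8, 104.1]
tcp_rot: [-46.4, 89.9, 150.5]
ft_force: [-4.0, 1.4, 7.8]
finger_gap: -0.3
```

One more firm push to confirm the stop.

Emit:
carry_out:
  commands: [0.001,0,0,0,0,0,1,0.002,0,0,0,0,0,1,0.002,0,0,0,0,0,1]

```text
time: 6.28
tool_pos: [558.6, -139.8, 103.9]
tcp_rot: [-42.2, 89.9, 154.6]
ft_force: [-8.6, 2.6, 17.0]
finger_gap: 0.1
```

Emit:
carry_out:
  commands: [0.002,0,0,0,0,0,1,0.002,0,0,0,0,0,1]

```text
time: 6.52
tool_pos: [558.6, -139.8, 103.9]
tcp_rot: [-38.6, 89.9, 158.3]
ft_force: [-9.9, 2.6, 17.1]
finger_gap: 0.1
```

Stopped hard at 6 mm of travel with 17 N. Draw straight up, then back.

Emit:
carry_out:
  commands: [-0.01,0,0,0,0,0,1,-0.03,0,0,0,0,0,1,-0.06,0,0,0,0,0,1,-0.1,0,0,0,0,0,1,-0.13,0,0.03,0,0,0,1,-0.15,0,0.07,0,0,0,1,-0.15,0,0.1,0,0,0,1,-0.15,0,0.1,0,0,0,1,-0.15,0,0.1,0,0,0,1]

```text
time: 7.65
tool_pos: [463.6, -168.9, 254.8]
tcp_rot: [-92.6, 90.0, 104.3]
ft_force: [0.2, 0.1, -0.2]
finger_gap: -0.0
```

```bash
python3 - <<'E'
from h import *
p,d,c=snap("scene");X=cloud(c,d);s=sense();print(s["tool_pos"],s["ft_force"],s["qd"])
t=np.radians(16.77);e=np.array([np.cos(t),np.sin(t)]);f=np.array([-e[1],e[0]])
L=np.stack([(X[...,:2]-[602,-92])@e,(X[...,:2]-[602,-92])@f,X[...,2]],-1)
for a in range(15,86,10):
    m=(abs(L[...,0]-a)<4)&(abs(L[...,1])<60)&(L[...,2]<170)&(d>0);print(a,np.median(L[m][:,2]) if m.any() else None)
for y in(-96,-32,32,96):
    m=(abs(L[...,0]+55)<16)&(abs(L[...,1]-y)<16)&(L[...,2]<120)&(d>0);print(y,m.sum(),np.median(L[m][:,2]) if m.any() else None)
cv2.imwrite("pics/s2.png",p[...,::-1])
p2,_,c2=snap("top");a=cv2.absdiff(p2,np.load("top_p.npy")).max(2)
cv2.imwrite("pics/t2.png",np.hstack([cv2.resize(q[100:300,240:490],None,fx=1.6,fy=1.6) for q in(p2[...,::-1],cv2.merge([a]*3))]))
E
```

```text
[ 463.7122462  -168.70370012  254.44257247] [-0.06536106 -0.12840655 -0.18583869] [ 0.33340173  0.77441019 -0.03715678  0.01820839 -0.08855488 -0.10211578]
15 51.33449018101851
25 73.82084944900726
35 73.39436401306284
45 64.05373512204045
55 -746.9914687394015
65 75.57645292241727
75 121.50698170701958
85 89.07044481898009
-96 225 87.28776215110747
-32 173 81.50378690967295
32 136 87.93751619185747
96 123 88.27981409347706
```

View pics/s2.png

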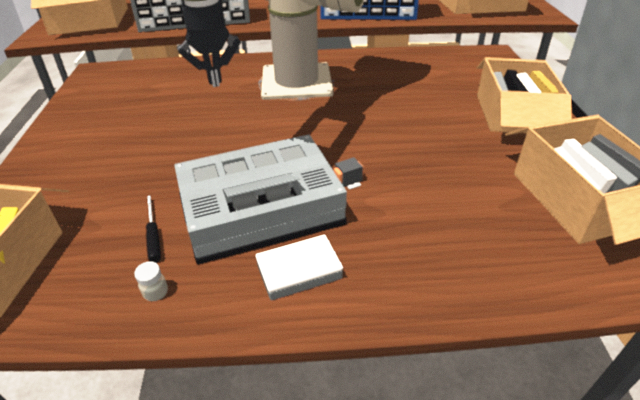

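View pics/t2.png

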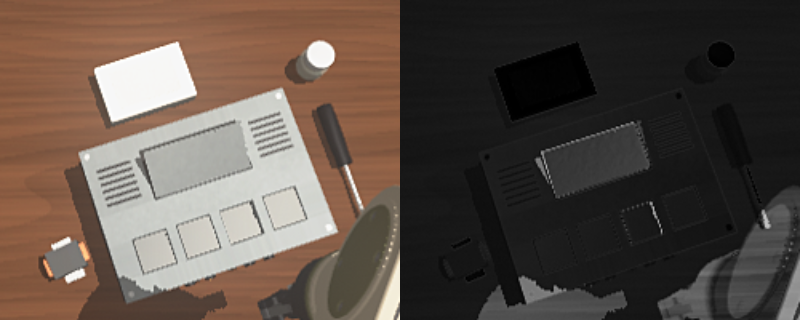

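The scene view shows the door up over its bay at about (262,190), and one plate sunk at (235,167). The top view and its difference image show that only the door, the pressed plate and the arm with its shadow have changed. The bystanders show no shift, and the arm is clear.

```bash
python3 -c "
from h import *
print(order.hand_in())"
```

```text
the job is handed in; nothing more can be done
None
```

The catch is pushed fully home, the battery door is up, and I handed the job in at about 7.8 s of robot time.

- **Feeling the plates:** I started at the -y end with the closed fingertips. The plate at y = -96 held rigid at about 12 N, so it is a blank. The plate at y = -32 gave way at about 5 N. I did not touch the other two.
- **Pushing home:** The plate travelled about 6 mm and then stopped hard at 17 N. I then drew straight up and back.
- **Last checks:** Depth readings put the pressed plate's face at z ≈ 81.5 mm, against about 88 mm for the other three. The door's raised edge reads about 121 mm, roughly 32 mm above the panel. The expected figures were 82 mm and about 35 mm, so both agree within camera error. Other depth samples across the door were unusable, because they looked past the raised leaf into the bay.
- **Surroundings:** The before-and-after top view shows no shift in the transformer, parts case, jar or screwdriver. The arm covered the tip of the screwdriver blade in that view. The wrist force was near zero, so the robot was touching nothing.

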